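# Pin the peg tray back on its hinge bracket

### The job

The wooden peg tray has come off its hinge. Slide it along the worktop, without lifting or tipping it, until its forked knuckle straddles the bracket's knuckle and the holes line up, then take the long hinge pin from the wooden block and thread it upright through the holes until it is fully home, with its flange down on the fork. Leave the short pin in the block and do not disturb the other things on the worktop.

Things in the scene. Friction and masses are not known exactly. Their poses are not given: they have to be found in the camera images.
- bracket: steel hinge bracket fixed to the worktop. Origin on the worktop below the centre of its hole; its -x side is where the tray comes in. Flat round knuckle 26 mm across, z 10 to 18 mm, vertical 12 mm hole, on a 12 mm wide neck running +x to a pedestal (x 36 to 70 mm, 44 mm wide, 24 mm high) on a 90 mm wide, 5 mm thick foot plate with two screws
- bracket_hole (a point): centre of the hole at the top face of the bracket's knuckle, 18 mm above the worktop
- peg_tray: loose open wooden tray, 120 (x) x 150 (y) x 28 mm high, walls and floor 6 mm, 0.3 to 0.6 kg, flat on the worktop. Origin at the centre of its underside. From the middle of its +x wall juts a steel fork: two plates to x = 106 mm, 56 mm wide, at z 0 to 8 and 20 to 28 mm, each with a vertical 12 mm hole at x = 92, y = 0; the bracket's knuckle goes between them
- tray_hole (a point): centre of the tray's hinge hole at the top of the upper fork plate (tray frame 92, 0, 28 mm). Between the plates, open to +x, a smooth 60-degree V seat takes the knuckle: it guides it in from up to about 8 mm off-centre (it can jam when pushed in farther off), and with the tray pushed home along its +x the holes are in line to about 1.5 mm, at up to 25 degrees between tray and bracket
- tray_wall (a point): middle of the inner face of the tray's +x wall, the one with the fork (tray frame 54, 0, 16 mm); fingers let down inside the tray can pull it along by this wall
- pin_block: wooden block 56 (x) x 130 (y) x 34 mm high fixed to the worktop, origin at the centre of its underside; two 12 mm holes, 30 mm deep, at y = -35 and +35 mm, hold the two pins upright, one each, either way round
- hinge_pin: the long steel hinge pin, 72 mm, 0.05 kg, upright in the block. Origin at its lower tip, z up. Shank 10 mm across, 0 to 26 mm, tip tapered over 5 mm; flange 20 mm across, 26 to 29 mm (sits on the block, at the end on the upper fork plate); straight handle 12 mm across to 66 mm, button top 16 mm across to 72 mm. Home, its tip is 2 mm above the worktop
- pin_grip (a point): point on the hinge pin's axis 50 mm above its tip, where to grip its handle
- pin_tip (a point): the hinge pin's lower tip, same point as its origin
- short_pin: a shorter steel pin, 40 mm, with a T-shaped handle (crossbar 36 mm long, 12 mm across), the other one in the block; its 14 mm shank is too short. Origin at the centre of its lower tip. Stays where it is
- wax_pot: bystander: round wax pot, 62 mm across, 35 mm high, near the bracket; origin at the centre of its underside
- dropper: bystander: small dropper bottle, 34 mm across, 102 mm high, near the bracket; origin at the centre of its underside
- thread_a: bystander: white reel of thread, 31 mm across, 43 mm high, near the bracket; origin at the centre of its underside
- candle: bystander: glass candle jar, 76 mm across, 90 mm high, to the left or right of the tray, on the side where the pin block is not; origin at the centre of its underside
- tape: bystander: roll of masking tape lying at the back left, 100 mm across, 25 mm high; origin at the centre of its underside

How it is judged:
By the outcome, as a careful person would: the job done as asked, in the order asked, and still so for the second after the job is handed in, with the robot touching nothing.
It also fails if it takes over 51 s, if anything falls off the work surface, if the arm or the gripper's body presses on something with over 40 N, if the wrist force passes 120 N, or if a joint passes its speed limit or range.

### The arm

A 6-joint arm with a two-finger parallel gripper is mounted at the origin on a cart in front of the work surface, level with it; the furniture and walls round the work are solid. World frame = base frame: x ahead of the robot, y to its left, z up, the work surface at z = 0. Lengths are in m, angles in degrees, forces in N, time in s.
With the tool pointing down it reaches from about 0.35 to 0.875 m from the base axis. Payload 4.2 kg.
Tool frame: the origin (TCP) lies midway between the tips of the shut fingers; the grasp point (between the pads) lies 19 mm behind it; y points along the fingers, z is the direction in which the jaws open and shut, and the axes are right-handed (so a half turn about y gives the same grasp; the last joint's range is limited). The gripper opens to 87 mm and grips with 3 to 60 N. Pads are 19 mm wide; open, the fingers measure 117 mm over their backs; the gripper's body (75 mm by 190 mm) begins 51 mm behind the grasp point.
Start: joints at [79.561, 22.042, 0.453, 0, -68.411, -14.817], TCP at [0.267, 0.565, 0.223] pointing down, gripper open.
Joint ranges: [-179.83, 179.83], [-69.29, 118.12], [-61.27, 80.66], [-181.25, 117.63], [-171.15, -9.14], [-177.46, 177.46]. Speed limits (degrees/s): [159.86, 159.86, 180, 180, 180, 180].

### API

Orientations are given as [roll, pitch, yaw] about the fixed x, y, z axes, in that order (R = Rz(yaw) Ry(pitch) Rx(roll)).
In Python, from workcell import env gives the robot as it stands. The module is installed in compiled form; this text tells all that it offers. Calls block until the motion is done:
- env.goto(position, orientation): joint-space move of the TCP to a pose.
- env.move_straight(position, rotation=None, rate=0.15, force_limit=None): straight line of the TCP; rotation=None keeps the orientation; rate is the mean speed in m/s. With force_limit (N) it stops when the force on the tool has changed by that much, and returns True; else False.
- env.set_joints(angles): joint-space move.
- env.gripper_to(opening, grasp_force=None): opening from 0.0 (shut) to 1.0 (fully open); grasp_force is the grip in N (None keeps the last); returns when the fingers have stopped.
- env.dwell(seconds).
- env.inverse_kinematics(position, orientation): joint angles nearest the present ones, or None.
- env.read_state(): the state.
- env.grab_frame(name): name is "scene" or "top" or "wrist"; returns a dict with "image" (420x560x3 uint8, blue, green, red), "fx", "fy", "cx", "cy" (pixels), "position" and "orientation" of the camera in the world. Camera axes: x right, y up, looking along -z (the intrinsics and any distortion apply to the point x, -y, -z); pixel columns grow to the right and rows downward; lengths in m; the calibration is good to about 2 mm. The wrist camera is an equidistant fisheye: a pixel r from the principal point sees the ray r / f radians off the axis. A picture is of the moment at which its call begins. There is no depth.
A pose or a line that the arm cannot do raises env.Unreachable and nothing moves.
- env.close_job(): hands the job in, once; it reports no verdict.
Trained networks look in a picture, given as the dict that the camera call returned (one of the last four; its "shot" number tells which), for a name from the list of things; names that differ only in an ending like _2 or _b are one class to them, and where a whole thing is asked for, a point or a joint stands for the part that bears it (a point fixed in the world has none). Each returns a list of dicts, best first, with "score" (0 to 1); they miss things now and then, are a little off and sometimes report something else, mostly with a low value. They report only what shows in the picture. A call takes as long as a camera call.
- env.search_frame(picture, thing): "xyz" ([x, y, z] in m, in world coordinates, good to about 4 mm: the middle of the surface that is visible of it).
- env.trace(picture, thing): "mask" (420x560 bool, what is visible of it).
The state is a dict: "clock": time; "joint_positions": joint angles; "qvel": joint speeds; "joint_torque": joint torques, N m; "position": TCP position; "tool_rot": TCP orientation; "force": force on the tool from outside, world axes, zero at the start; "wrist_torque": the same for the moment, N m; "opening": opening from 0.0 (shut) to 1.0 (fully open).
Only numpy, scipy, OpenCV 4.12 (cv2) and the standard library are available. Lean on these libraries where they do the work, as an engineer would, in place of code of your own. Each camera call takes 0.05 s, during which the arm holds its last target.

## Working session

There is one attempt and no reset: what is moved stays moved. The work goes in short steps, each a Python script; the robot and the scene stay as the last script left them, time stands still between calls to the robot, and variables do not carry over. Pictures are saved under pics/ and viewed, and the job is handed in when it is done.

```bash
mkdir -p pics
cat > h.py <<'E'
import numpy as np, cv2
from scipy.spatial.transform import Rotation as R
from workcell import env
E
python3 - <<'E'
from h import *
s=env.read_state(); print(s)
for n in ["scene","top","wrist"]:
    p=env.grab_frame(n); cv2.imwrite(f"pics/{n}0.png",p["image"]); print(n,p["position"],p["orientation"],p["fx"],p["cx"],p["cy"],[k for k in p])
    if n!="wrist":
        for t in ["bracket","bracket_hole","peg_tray","tray_hole","tray_wall","pin_block","hinge_pin","pin_grip","pin_tip","short_pin","wax_pot","dropper","thread_a","candle","tape"]:
            try: print(t,[(np.round(d["xyz"],4).tolist(),round(d["score"],2)) for d in env.search_frame(p,t)[:3]])
            except Exception as e: print(t,e)
print(env.read_state()["clock"])
E
```

```text
{'clock': 0.0, 'joint_positions': array([ 7.95587937e+01,  2.20927736e+01,  3.79280624e-01, -2.84613005e-02,
       -6.84145648e+01, -1.48170511e+01]), 'qvel': array([ 0.00591072,  0.02594162, -0.07394784,  0.04461977, -0.0355134 ,
        0.05246971]), 'joint_torque': array([ 1.46861244e-04, -3.90666747e+01,  1.87399954e+01,  4.21971962e+00,
        1.09886113e-02, -1.83489396e-04]), 'position': array([0.26640665, 0.5646907 , 0.2214364 ]), 'tool_rot': array([-8.98694360e+01,  7.18668147e-03,  1.54731251e+02]), 'force': array([-0.56583016, -0.03108707, -0.48863695]), 'wrist_torque': array([-0.02274725, -0.0260681 , -0.00660687]), 'opening': 0.9961497895868664}
scene [ 0.159614   -0.46651174  1.23552095] [ 28.87012941   0.37280555 -44.98089757] 490.280765161033 286.07162602344295 213.51487903827032 ['image', 'fx', 'fy', 'cx', 'cy', 'position', 'orientation', 'shot']
bracket [([0.6971, -0.0101, 0.0137], 0.82), ([0.6822, 0.2654, 0.0259], 0.64)]
bracket_hole [([0.6867, -0.0099, 0.0121], 0.88)]
peg_tray [([0.4999, -0.0748, 0.0086], 0.76)]
tray_hole [([0.4978, -0.076, 0.0023], 0.95)]
tray_
[... 906 characters left out ...]
0.62), ([0.4767, -0.3292, 0.0649], 0.47)]
pin_block [([0.4648, -0.2921, 0.0307], 0.9)]
hinge_pin [([0.4771, -0.3282, 0.0639], 0.4)]
pin_grip [([0.4793, -0.3264, 0.0689], 0.52)]
pin_tip []
short_pin [([0.4493, -0.2653, 0.054], 0.64)]
wax_pot [([0.6648, 0.0974, 0.0355], 0.79), ([0.4761, -0.3213, 0.0723], 0.32)]
dropper [([0.7526, 0.0277, 0.0604], 0.44)]
thread_a [([0.4947, -0.0732, 0.0056], 0.19)]
candle [([0.4633, 0.3013, 0.0592], 0.58)]
tape [([0.6833, 0.2704, 0.0273], 0.86)]
wrist [0.32586595 0.53793163 0.38499459] [-1.40067423e+01  2.24196598e-02 -1.15231758e+02] 325.19226210127806 276.7958819876733 213.7023862719382 ['image', 'fx', 'fy', 'cx', 'cy', 'position', 'orientation', 'shot']
1.65
```

View pics/scene0.png

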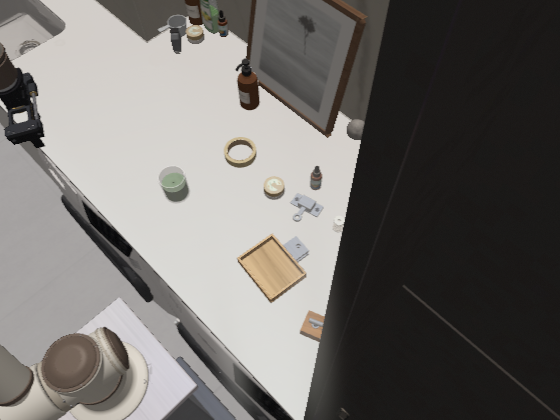

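View pics/top0.png

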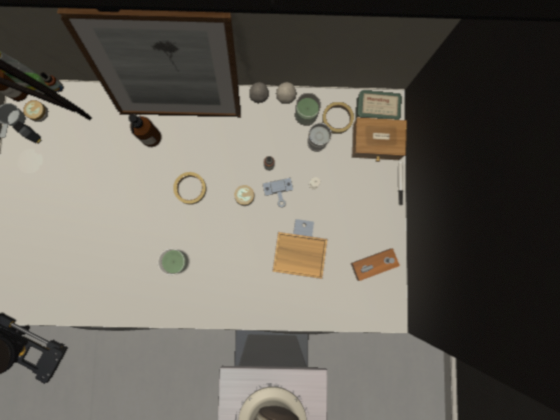

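Run:
```python
import cv2
a=cv2.imread('pics/top0.png'); cv2.imwrite('pics/top0c.png',cv2.resize(a[90:300,200:400],None,fx=3,fy=2.8,interpolation=2)[:600])
a=cv2.imread('pics/scene0.png'); cv2.imwrite('pics/scene0c.png',cv2.resize(a[130:330,160:420],None,fx=3,fy=3,interpolation=2)[:600])
```

```text
(no output)
```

View crop.

View pics/top0c.png

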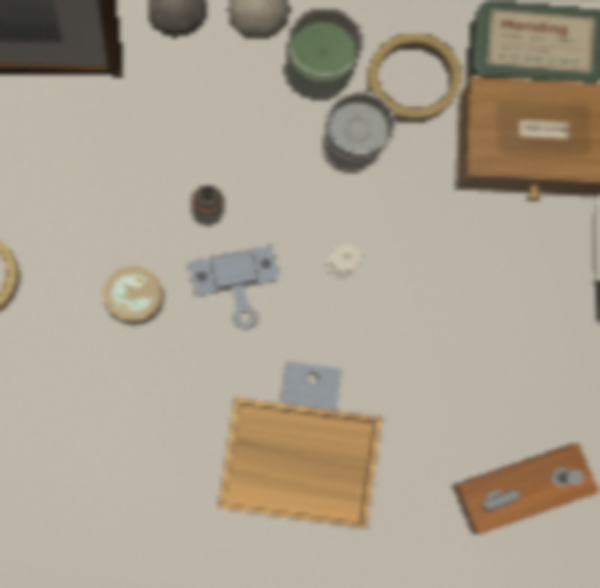

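View pics/scene0c.png

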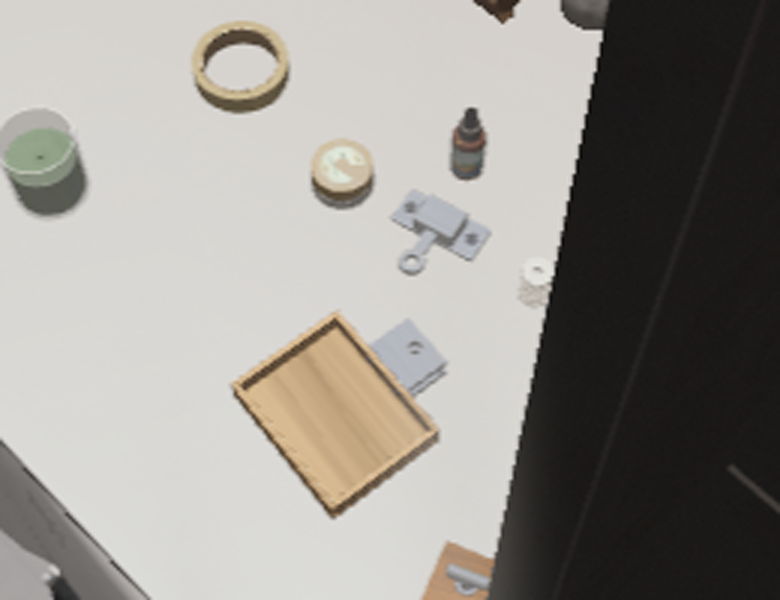

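View pics/wrist0.png

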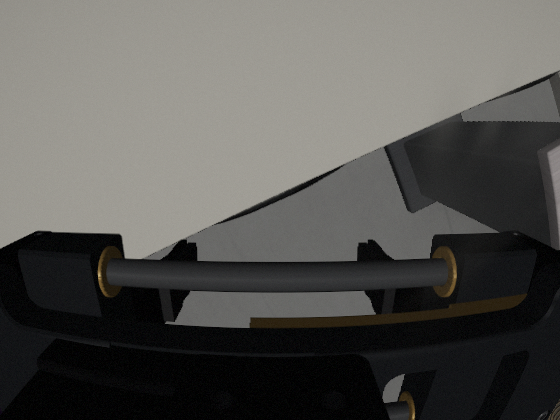

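```bash
cat > h.py <<'E'
import numpy as np, cv2
from scipy.spatial.transform import Rotation as R
from workcell import env
def ray(p,u,v,fish=False):
    x=(u-p["cx"])/p["fx"]; y=(v-p["cy"])/p["fy"]
    if fish:
        r=np.hypot(x,y); k=np.sin(r)/r if r>1e-9 else 1.; d=np.array([x*k,y*k,np.cos(r)])
    else: d=np.array([x,y,1.])
    d=np.array([d[0],-d[1],-d[2]])
    return R.from_euler('xyz',p["orientation"],degrees=True).apply(d)
def at(p,u,v,z,fish=False):
    d=ray(p,u,v,fish); c=np.array(p["position"]); return (c+d*(z-c[2])/d[2])
def proj(p,X,fish=False):
    q=R.from_euler('xyz',p["orientation"],degrees=True).inv().apply(np.atleast_2d(X)-np.array(p["position"]))
    q=q*[1,-1,-1]
    if fish:
        r=np.hypot(q[:,0],q[:,1]); th=np.arctan2(r,q[:,2]); a=q[:,:2]/np.maximum(r,1e-9)[:,None]*th[:,None]
    else: a=q[:,:2]/q[:,2:]
    return a*[p["fx"],p["fy"]]+[p["cx"],p["cy"]]
E
python3 - <<'E'
from h import *
p=env.grab_frame("top")
P=lambda x,y,z,n:print(n,np.round(at(p,200+x/3,90+y/2.8,z)[:2],4))
for i,c in enumerate([(237,400),(382,415),(366,526),(220,507)]): P(*c,.028,f"tray{i}")
P(313,378,.028,"trayhole"); P(244,318,.018,"brhole"); P(237,270,.024,"ped")
for c in [(203,275),(265,263)]: P(*c,.005,"screw")
for c in [(454,486),(578,444),(598,490),(474,532)]: P(*c,.034,"block")
P(575,477,.072,"pintop?"); P(564,477,.072,"pintop?");P(570,478,.034+.029,"")
print(p["fy"])
for t in ["peg_tray","bracket","pin_block","hinge_pin","short_pin"]:
    m=env.trace(p,t)
    for d in m[:2]:
        k=d["mask"]; ys,xs=np.where(k); print(t,d["score"],k.sum(),xs.mean(),ys.mean(),cv2.minAreaRect(np.c_[xs,ys].astype(np.float32)))
E
```

```text
tray0 [ 0.5518 -0.0076]
tray1 [ 0.5389 -0.1534]
tray2 [ 0.4207 -0.1383]
tray3 [0.4376 0.0069]
trayhole [ 0.5773 -0.0836]
brhole [ 0.6423 -0.0132]
ped [ 0.6943 -0.0048]
screw [0.6913 0.0299]
screw [ 0.7063 -0.0341]
block [ 0.4648 -0.2245]
block [ 0.512  -0.3484]
block [ 0.4637 -0.3677]
block [ 0.417  -0.2443]
pintop? [ 0.4767 -0.3337]
pintop? [ 0.4765 -0.323 ]
 [ 0.4756 -0.3315]
409.2938042073682
peg_tray 0.94 2363 299.8967414303851 251.17900973338976 ((300.0699768066406, 247.00999450683594), (51.335960388183594, 57.13422775268555), 8.130102157592773)
bracket 0.72 91 313.8791208791209 182.63736263736263 ((313.9000244140625, 182.70001220703125), (8.497057914733887, 11.180339813232422), 26.56505012512207)
pin_block 0.88 857 374.4107351225204 264.0886814469078 ((374.5719299316406, 264.05242919921875), (20.6435489654541, 46.27513122558594), 69.77513122558594)
hinge_pin 0.2 2229 299.60610139075817 251.33109017496636 ((299.93994140625, 247.41998291015625), (49.497474670410156, 55.43717575073242), 8.13010311126709)
short_pin 0.49 64 366.265625 267.921875 ((366.5, 268.0), (6.0, 11.0), 90.0)
```

Run:
```python
from h import *
for yaw in (180,-97,83):
  print(yaw,env.inverse_kinematics([0.46,-.045,.15],[-90,0,yaw]))
env.goto([0.48,-.045,.15],[-90,0,180]); print(env.read_state()["clock"])
p=env.grab_frame("wrist"); cv2.imwrite("pics/w1.png",p["image"])
import pickle; pickle.dump(p,open("w1.pkl","wb"))
for t in ["bracket","bracket_hole","peg_tray","tray_hole"]:
    print(t,[(np.round(d["xyz"],4).tolist(),round(d["score"],2)) for d in env.search_frame(p,t)[:3]])
```

```text
180 [ 1.46397846e+01  1.03449698e+01 -2.76842026e+01  2.54444375e-14
 -5.19708276e+01  7.53602154e+01]
-97 [ 14.63978462  10.34496975 -27.68420261   0.         -51.97082764
 158.36021538]
83 [ 14.63978462  10.34496975 -27.68420261   0.         -51.97082764
 -21.63978462]
4.2667
bracket [([0.6658, -0.005, 0.0173], 0.73)]
bracket_hole [([0.6682, -0.0089, 0.018], 0.9)]
peg_tray [([0.4983, -0.0722, 0.006], 0.68)]
tray_hole [([0.5009, -0.071, 0.0053], 0.67)]
```

View pics/w1.png

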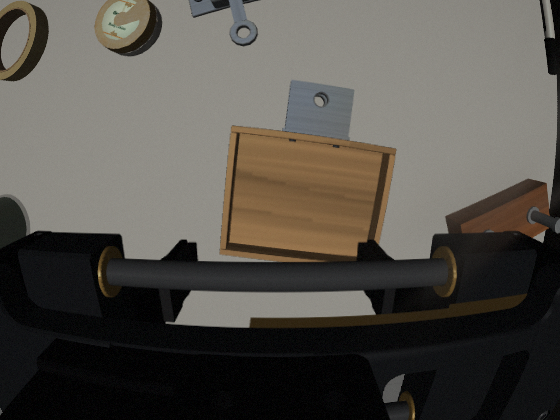

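Run:
```python
from h import *
import pickle; p=pickle.load(open("w1.pkl","rb"))
a=p["image"]; cv2.imwrite("pics/w1c.png",cv2.resize(a[0:160,180:410],None,fx=3.4,fy=3.4,interpolation=2))
P=lambda x,y,z,n:print(n,np.round(at(p,x,y,z,True)[:2],4))
P(232,126,.028,"FL");P(396,149,.028,"FR");P(221,254,.028,"RL");P(320.5,99.5,.028,"fork");P(243.5,32.5,.018,"br");P(236.5,3,.018,"neck")
print(p["position"],p["orientation"])
```

```text
FL [ 0.5536 -0.0046]
FR [ 0.5358 -0.1521]
RL [0.4357 0.009 ]
fork [ 0.5771 -0.0815]
br [ 0.6419 -0.0133]
neck [ 0.6728 -0.0062]
[ 0.54582816 -0.04367471  0.31260398] [-1.39712668e+01  1.71700440e-02 -8.99276085e+01]
```

View pics/w1c.png

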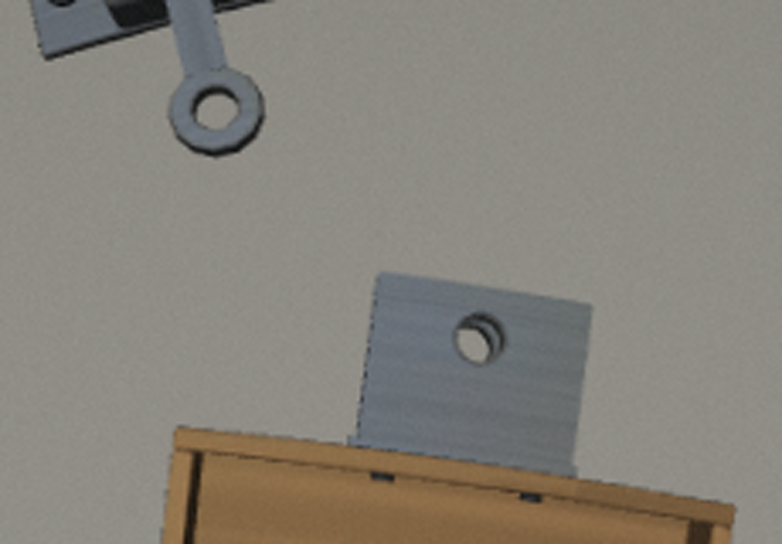

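Run:
```python
from h import *
env.gripper_to(0.45)
G=[.4291,-.0639]
env.goto([*G,.07],[-90,0,83.2])
env.move_straight([*G,.013],rate=.1,force_limit=15)
s=env.read_state(); print(s["clock"],s["position"],s["tool_rot"],s["force"])
env.gripper_to(0.0,30)
s=env.read_state(); print(s["clock"],s["opening"],s["force"],s["position"])
p=env.grab_frame("wrist"); cv2.imwrite("pics/w2.png",p["image"])
p=env.grab_frame("top"); cv2.imwrite("pics/t2.png",p["image"][100:300,200:400])
```

```text
7.75 [ 0.42955421 -0.06383421  0.01326596] [-9.00387688e+01 -6.65763365e-03  8.32177195e+01] [-2.87612137e-01 -5.42735116e-04  5.61510018e-01]
8.425 0.06943032325972727 [0.4081617  0.05835502 1.80906429] [ 0.42945543 -0.06384962  0.01318231]
```

View pics/w2.png

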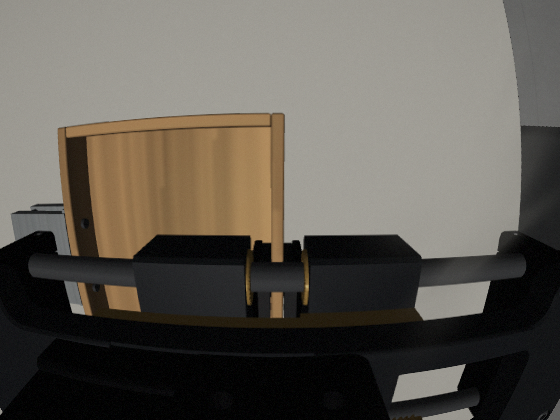

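View pics/t2.png

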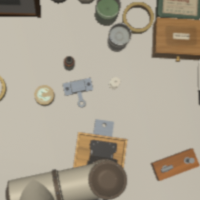

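Run:
```python
from h import *
H=np.array([.6420,-.0133]); d=lambda a:np.array([np.cos(np.radians(a)),np.sin(np.radians(a))])
G=H-.045*d(3.2)-.149*d(3.2)
print(G)
r=env.move_straight([*G,.0132],rotation=[-90,0,93.2],rate=.04,force_limit=25)
s=env.read_state(); print(r,s["clock"],s["position"],s["tool_rot"],s["force"])
p=env.grab_frame("wrist"); cv2.imwrite("pics/w3.png",p["image"])
P=lambda q,n:[print(n,t,[(np.round(e["xyz"],4).tolist(),round(e["score"],2)) for e in env.search_frame(q,t)[:2]]) for t in ("tray_hole","bracket_hole")]
p=env.grab_frame("top"); cv2.imwrite("pics/t3.png",cv2.resize(p["image"][150:300,230:380],None,fx=4,fy=4,interpolation=2))
import pickle; pickle.dump(p,open("t3.pkl","wb"))
p=env.grab_frame("scene"); cv2.imwrite("pics/s3.png",cv2.resize(p["image"][150:300,220:370],None,fx=4,fy=4,interpolation=2))
pickle.dump(p,open("s3.pkl","wb"))
```

```text
[ 0.44830249 -0.02412937]
False 9.775 [ 0.4463093  -0.02524556  0.01315176] [-8.97575431e+01  6.54149609e-02  9.30846211e+01] [-2.00611465 -4.59676586  5.66434148]
```

View pics/t3.png

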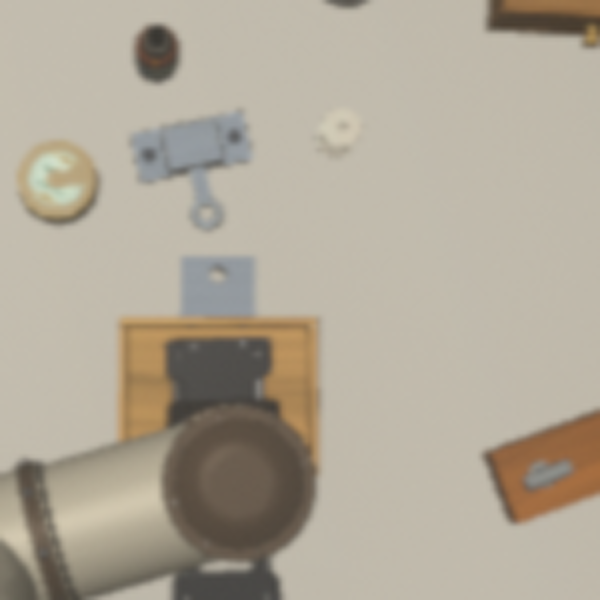

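View pics/s3.png

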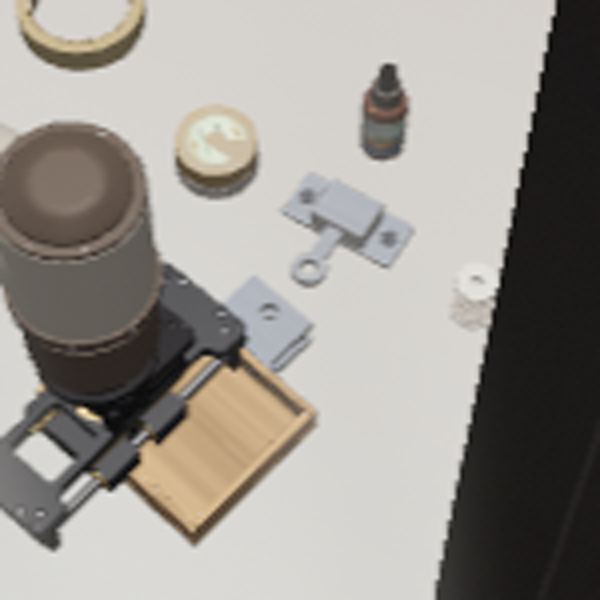

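View pics/w3.png

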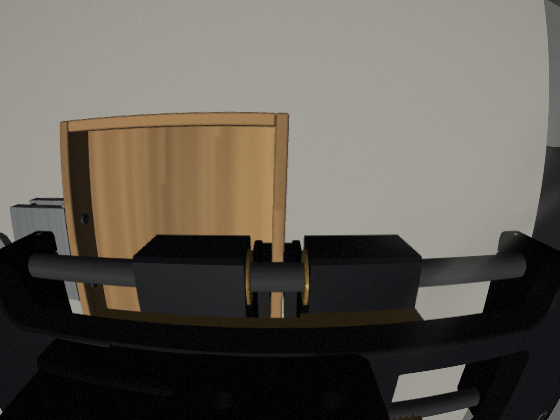

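Run:
```python
from h import *
import pickle; p=pickle.load(open("t3.pkl","rb"))
P=lambda x,y,z,n:print(n,np.round(at(p,230+x/4-.4,150+y/4-.4,z)[:2],4))
P(122,319,.028,"FL");P(318,319,.028,"FR");P(217,272,.028,"fork");P(182,258,.028,"fFL");P(254,258,.028,"fFR");P(207,214,.018,"br")
p=pickle.load(open("s3.pkl","rb"))
P=lambda x,y,z,n:print(n,np.round(at(p,220+x/4-.4,150+y/4-.4,z)[:2],4))
P(269,311,.028,"fork s");P(309,268,.018,"br s");P(257,277,.028,"fFL s");P(313,325,.028,"fFR s")
```

```text
FL [0.5611 0.0495]
FR [ 0.5644 -0.0982]
fork [ 0.5983 -0.0214]
fFL [0.6084 0.0053]
fFR [ 0.6096 -0.0492]
br [ 0.6438 -0.0132]
fork s [ 0.5953 -0.0225]
br s [ 0.643  -0.0147]
fFL s [0.6083 0.0023]
fFR s [ 0.609  -0.0517]
```

Run:
```python
from h import *
import pickle
r=env.move_straight([.4483,-.0150,.0132],rotation=[-90,0,93.2],rate=.03)
s=env.read_state(); print(r,s["clock"],s["position"],s["tool_rot"],s["force"])
p=env.grab_frame("top"); cv2.imwrite("pics/t4.png",cv2.resize(p["image"][150:300,230:380],None,fx=4,fy=4,interpolation=2))
pickle.dump(p,open("t4.pkl","wb"))
```

```text
False 10.3833 [ 0.44722594 -0.01551387  0.0131465 ] [-8.98672437e+01  3.25989288e-02  9.31578124e+01] [-1.53471372 -4.0998868   5.00031862]
```

View pics/t4.png

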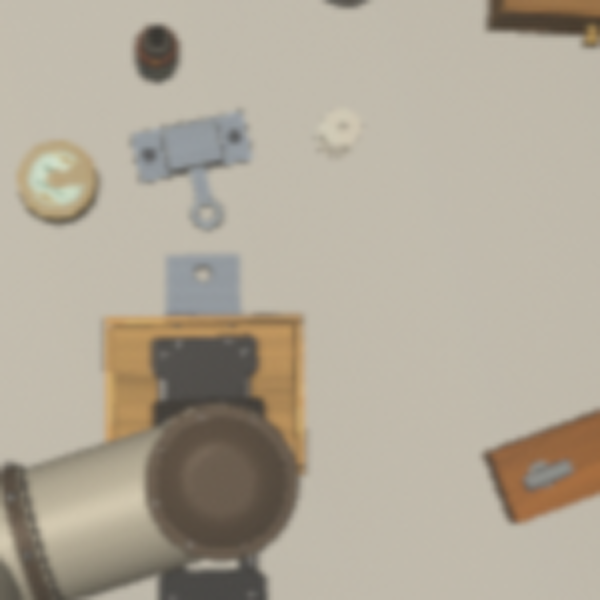

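Run:
```python
from h import *
import pickle
r=env.move_straight([.478,-.0168,.0132],rotation=[-90,0,93.2],rate=.05,force_limit=20)
s=env.read_state(); print(r,s["clock"],s["position"],s["tool_rot"],s["force"])
r=env.move_straight([.500,-.0172,.0132],rotation=[-90,0,93.2],rate=.04,force_limit=18)
s=env.read_state(); print(r,s["clock"],s["position"],s["tool_rot"],s["force"])
p=env.grab_frame("top"); cv2.imwrite("pics/t5.png",cv2.resize(p["image"][150:300,230:380],None,fx=4,fy=4,interpolation=2))
pickle.dump(p,open("t5.pkl","wb"))
p=env.grab_frame("scene"); cv2.imwrite("pics/s5.png",cv2.resize(p["image"][150:300,220:370],None,fx=4,fy=4,interpolation=2))
pickle.dump(p,open("s5.pkl","wb"))
```

```text
True 10.7 [ 0.44751408 -0.01600375  0.01316296] [-8.94019348e+01  5.57783930e-02  9.30079186e+01] [-0.95134171  0.61043929  5.04630654]
True 11.1083 [ 0.44779062 -0.01645228  0.01317635] [-8.89844762e+01  8.76097375e-02  9.29264081e+01] [-0.88687325  0.69103562  3.57748768]
```

View pics/t5.png

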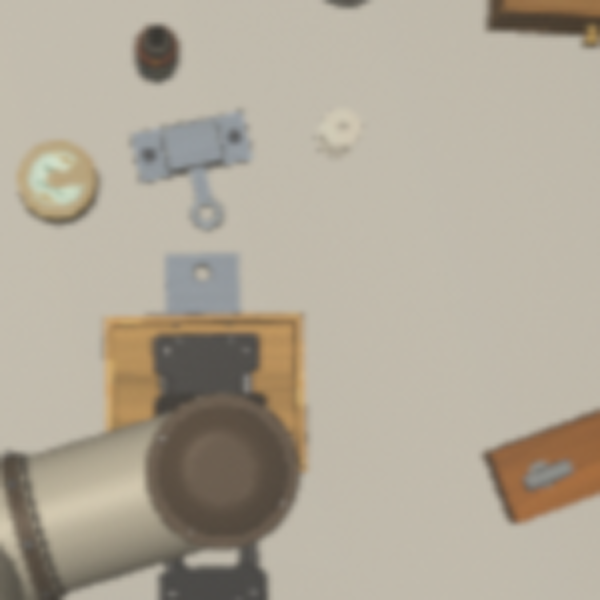

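View pics/s5.png

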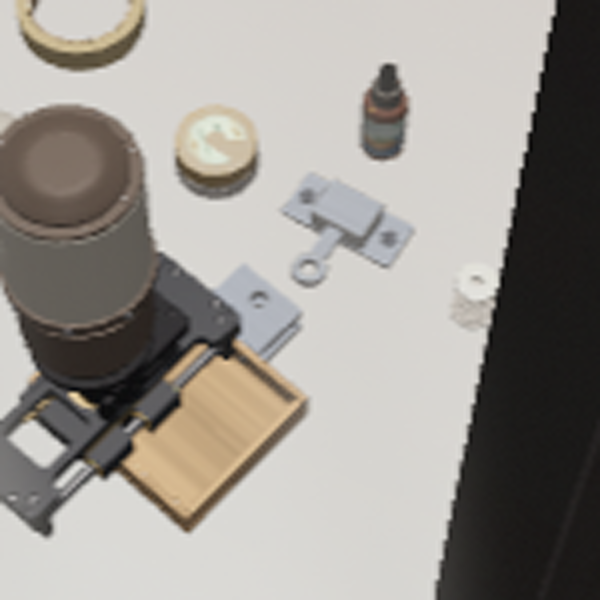

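Run:
```python
from h import *
s=env.read_state(); print(s["clock"],s["position"],s["tool_rot"],s["force"],s["wrist_torque"])
for x in (.452,.457,.467):
    r=env.move_straight([x,-.0164,.0136],rotation=[-90,0,93.2],rate=.03,force_limit=40)
    s=env.read_state(); print(r,s["clock"],s["position"],s["tool_rot"],s["force"],s["wrist_torque"],s["opening"])
    if r: break
```

```text
11.2083 [ 0.44779858 -0.01646321  0.01318342] [-8.90064300e+01  8.29574072e-02  9.29185182e+01] [-1.73395061  1.30495995  3.53822901] [ 0.41814836 -0.01330603 -0.14367901]
False 11.5167 [ 0.44847807 -0.01694048  0.01316804] [-8.96048820e+01  4.80897946e-02  9.31595371e+01] [-6.66496653  3.19858415  8.34554663] [ 0.84096908  1.89989462 -0.12507196] 0.06800749450870403
False 11.8333 [ 0.44981759 -0.01779112  0.01313652] [-89.1617004    0.12920357  93.14628366] [-15.19429726   3.49817173  17.74702769] [1.25222497 4.05360812 0.00458108] 0.07027406178327761
False 12.3167 [ 0.45586758 -0.01920222  0.01301709] [-88.67966879   0.24183619  93.12882486] [-21.02278013   1.80328966  25.52345308] [0.54196155 5.9212115  0.12310268] 0.0659505169116427
```

Run:
```python
from h import *
import pickle
env.gripper_to(0.35)
s=env.read_state(); print(s["position"],s["force"])
q=s["position"]; env.move_straight([q[0],q[1],.075],rate=.15)
env.goto([.535,-.014,.075],[-90,0,181]);
env.gripper_to(.7)
s=env.read_state(); print(s["clock"],s["position"],s["force"])
p=env.grab_frame("wrist"); cv2.imwrite("pics/w6.png",p["image"])
pickle.dump(p,open("w6.pkl","wb"))
```

```text
[ 0.46727045 -0.01628479  0.01360875] [-0.70066473  0.95597823  0.54956188]
15.8333 [ 0.53500177 -0.0139997   0.07501221] [0.01920705 0.92808656 0.31568287]
```

View pics/w6.png

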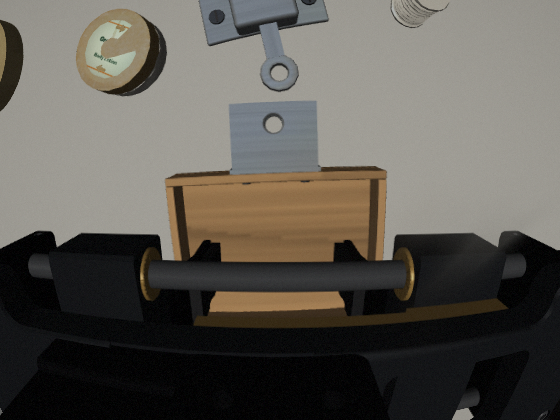

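Run:
```python
from h import *
import pickle; p=pickle.load(open("w6.pkl","rb"))
P=lambda x,y,z,n:print(n,np.round(at(p,x,y,z,True)[:2],4))
P(167,179.5,.028,"FL");P(386,171.5,.028,"FR");P(273.5,123.5,.028,"fork");P(279.5,72,.018,"br");P(230,105,.028,"f");P(318,101,.028,"f");P(270,30,.018,"neck")
P(232,174,.028,"wl");P(320,171,.028,"")
```

```text
FL [0.5708 0.0615]
FR [ 0.5788 -0.0858]
fork [ 0.6074 -0.0098]
br [ 0.6431 -0.0131]
f [0.6194 0.0182]
f [ 0.6229 -0.0379]
neck [ 0.6733 -0.0062]
wl [0.5744 0.0167]
 [ 0.5774 -0.0406]
```

Run:
```python
from h import *
import pickle
env.gripper_to(1.0)
env.move_straight([.545,-.014,.013],rotation=[-90,0,181],rate=.12,force_limit=12)
r=env.move_straight([.545,-.0265,.013],rate=.04)
s=env.read_state(); print(s["clock"],s["position"],s["force"])
p=env.grab_frame("wrist"); cv2.imwrite("pics/w7.png",p["image"])
pickle.dump(p,open("w7.pkl","wb"))
```

```text
17.775 [ 0.54506828 -0.02684198  0.01330785] [ 1.49986815 -0.32184179 -0.15706007]
```

View pics/w7.png

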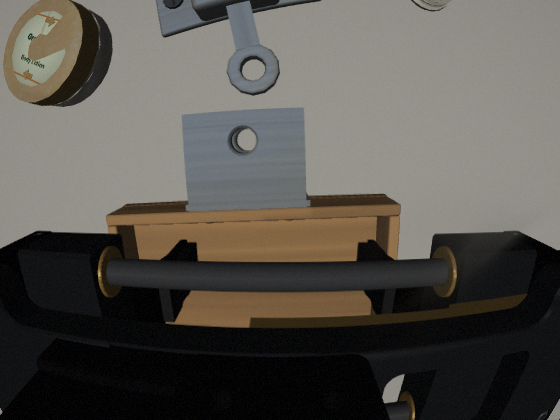

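Run:
```python
from h import *
import pickle; p=pickle.load(open("w7.pkl","rb"))
P=lambda x,y,z,n:print(n,np.round(at(p,x,y,z,True)[:2],4))
P(108,216,.028,"FL");P(400,204,.028,"FR");P(243.5,139.5,.028,"fork");P(253,69.5,.018,"br");P(182,118,.028,"f");P(304,110,.028,"f");
```

```text
FL [0.571  0.0616]
FR [ 0.5797 -0.0857]
fork [ 0.6081 -0.0099]
br [ 0.6424 -0.013 ]
f [0.6185 0.0189]
f [ 0.6219 -0.037 ]
```

Run:
```python
from h import *
import pickle
for y in (-.032,-.0365):
    r=env.move_straight([.545,y,.013],rate=.04,force_limit=8)
    s=env.read_state(); print(r,s["clock"],s["position"],s["force"])
    if r: break
p=env.grab_frame("wrist"); cv2.imwrite("pics/w8.png",p["image"])
pickle.dump(p,open("w8.pkl","wb"))
```

```text
False 18.1083 [ 0.54515383 -0.03211613  0.01308846] [ 0.55032439 -0.12611205  0.13870328]
False 18.3667 [ 0.54513846 -0.03650589  0.01306245] [-1.52303797  1.55941502  1.50034597]
```

View pics/w8.png

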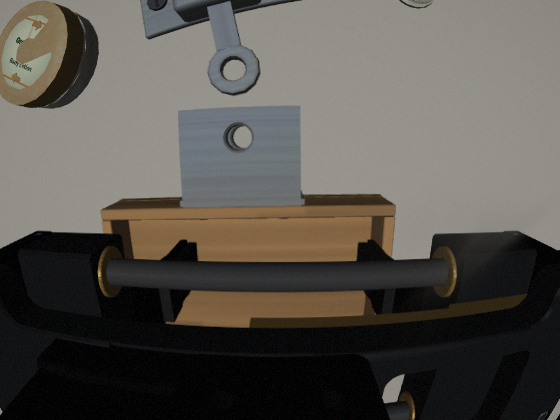

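Run:
```python
from h import *
import pickle; p=pickle.load(open("w8.pkl","rb"))
P=lambda x,y,z,n:print(n,np.round(at(p,x,y,z,True)[:2],4))
P(103,214,.028,"FL");P(395,205,.028,"FR");P(238,136.5,.028,"fork");P(234,69.5,.018,"br");P(179,115,.028,"f");P(300,109,.028,"f");
```

```text
FL [0.5721 0.0548]
FR [ 0.5793 -0.0926]
fork [ 0.6095 -0.0171]
br [ 0.6425 -0.0134]
f [0.62   0.0107]
f [ 0.6224 -0.0447]
```

Run:
```python
from h import *
import pickle
env.move_straight([.555,-.021,.013],rotation=[-90,0,182.7],rate=.06)
r=env.move_straight([.585,-.0195,.013],rate=.05,force_limit=15)
s=env.read_state(); print(r,s["clock"],s["position"],s["force"])
r=env.move_straight([.612,-.0185,.013],rate=.035,force_limit=18)
s=env.read_state(); print(r,s["clock"],s["position"],s["force"])
p=env.grab_frame("wrist"); cv2.imwrite("pics/w9.png",p["image"])
pickle.dump(p,open("w9.pkl","wb"))
```

```text
False 19.625 [ 0.58423945 -0.01998964  0.01256059] [-2.40308059 -2.20970352 -0.17025089]
True 20.0917 [ 0.59243137 -0.01902508  0.01198114] [ 0.7641185  -0.22298178  0.24568182]
```

View pics/w9.png

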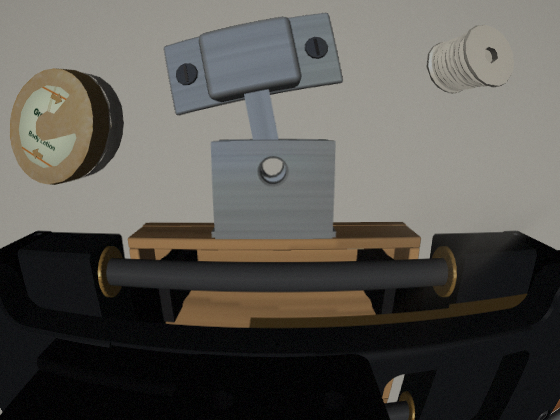

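Run:
```python
from h import *
import pickle; p=pickle.load(open("w9.pkl","rb"))
cv2.imwrite("pics/w9c.png",cv2.resize(p["image"][120:220,200:350],None,fx=5,fy=5,interpolation=2))
P=lambda x,y,z,n:print(n,np.round(at(p,x,y,z,True)[:2],4))
P(273,168,.028,"fork");P(273,168,.018,"fork"); P(213,141,.028,"f");P(335,141,.028,"f")
```

```text
fork [ 0.6428 -0.0142]
fork [ 0.6417 -0.0141]
f [0.6541 0.0134]
f [ 0.6567 -0.0414]
```

View pics/w9c.png

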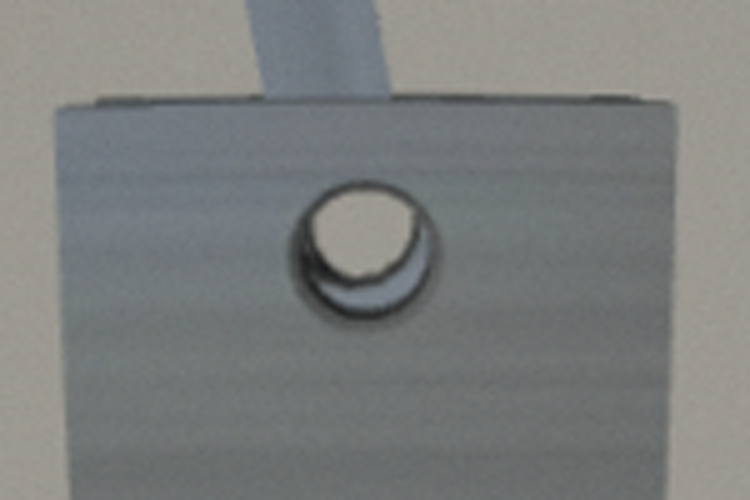

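Run:
```python
from h import *
import pickle
p=pickle.load(open("t4.pkl","rb"))
for u in (403,407): print(at(p,u,264,0),at(p,u,264,.1))
s=env.read_state()["position"]
env.move_straight([s[0]-.006,s[1],.0135],rate=.08)
env.move_straight([s[0]-.006,s[1],.15],rate=.25)
for yaw in (-90,-80,-70): print(env.inverse_kinematics([.477,-.328,.15],[-90,0,yaw]))
env.goto([.47,-.26,.15],[-90,0,90])if 0 else None
print(env.read_state()["clock"])
p=env.grab_frame("wrist"); cv2.imwrite("pics/w10.png",p["image"])
pickle.dump(p,open("w10.pkl","wb"))
```

```text
[ 0.46680252 -0.38968823  0.        ] [ 0.46706802 -0.35724043  0.1       ]
[ 0.46706838 -0.40196972  0.        ] [ 0.46731276 -0.36854636  0.1       ]
[-1.84892740e+01  2.11189886e+01 -1.21027441e+01 -2.54444375e-14
 -5.67782674e+01 -1.61510726e+02]
[ -18.48927403   21.11898856  -12.10274407    0.          -56.77826737
 -151.51072597]
[-1.84892740e+01  2.11189886e+01 -1.21027441e+01 -2.54444375e-14
 -5.67782674e+01 -1.41510726e+02]
21.0917
```

View pics/w10.png

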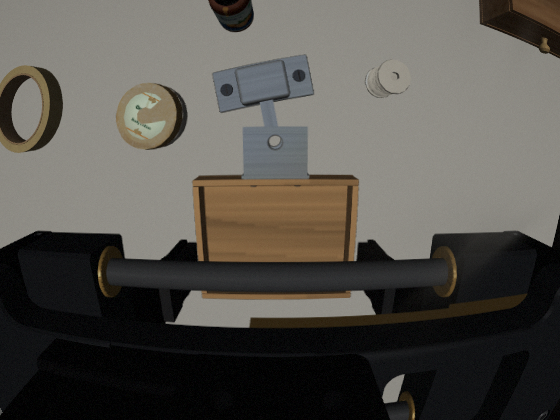

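Run:
```python
from h import *
import pickle
p=pickle.load(open("w10.pkl","rb")); print("hole",at(p,274.7,141.7,.028,True))
env.goto([.545,-.25,.15],[-90,0,0])
print(env.read_state()["clock"])
p=env.grab_frame("wrist"); cv2.imwrite("pics/w11.png",p["image"])
pickle.dump(p,open("w11.pkl","wb"))
for t in ("hinge_pin","pin_grip"): print([(np.round(e["xyz"],4).tolist(),round(e["score"],2)) for e in env.search_frame(p,t)[:2]])
```

```text
hole [ 0.64177056 -0.01394869  0.028     ]
23.5083
[([0.4718, -0.3301, 0.0747], 0.67)]
[([0.4788, -0.3294, 0.0759], 0.9)]
```

View pics/w11.png

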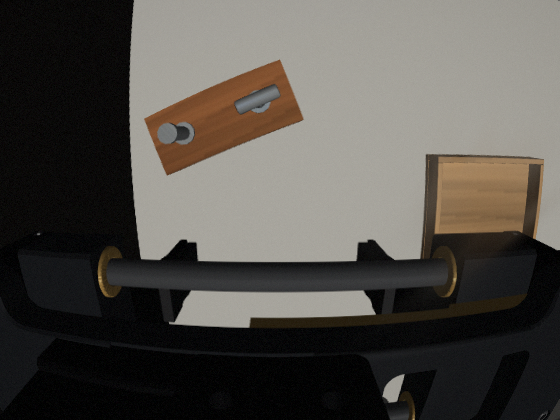

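Run:
```python
from h import *
import pickle
p=pickle.load(open("w11.pkl","rb"))
cv2.imwrite("pics/w11c.png",cv2.resize(p["image"][100:160,140:220],None,fx=8,fy=8,interpolation=2))
print(at(p,167,133,.080,True),at(p,184.5,133,.037,True),at(p,133,133,0,True))
```

```text
[ 0.47605881 -0.32965605  0.08      ] [ 0.47631185 -0.32843953  0.037     ] [ 4.72725104e-01 -3.95022863e-01  5.55111512e-17]
```

View pics/w11c.png

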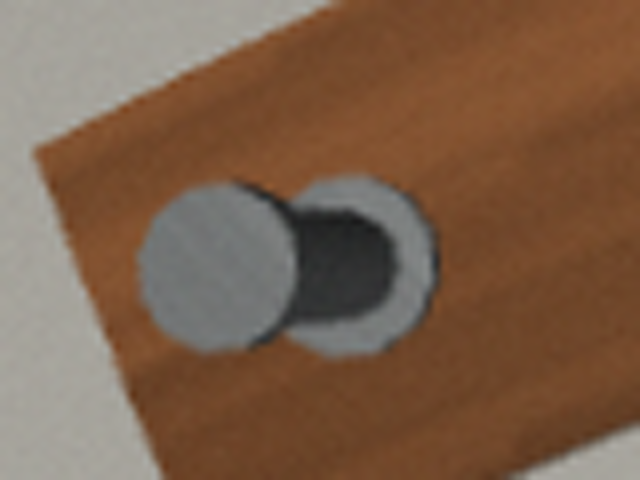

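Run:
```python
from h import *
env.gripper_to(.5)
env.goto([.4765,-.25,.12],[-90,0,-90])
print(env.read_state()["clock"])
env.move_straight([.4762,-.329,.12],rate=.2)
r=env.move_straight([.4762,-.329,.041],rate=.15,force_limit=10)
s=env.read_state(); print(r,s["clock"],s["position"],s["force"])
env.gripper_to(0,40)
s=env.read_state(); print(s["clock"],s["opening"]*87,s["position"],s["force"],s["tool_rot"])
```

```text
26.025
False 27.2417 [ 0.47698685 -0.3288638   0.04175247] [0.53833119 0.25256265 0.58482054]
27.9 13.089608235718789 [ 0.47636394 -0.32916832  0.04155522] [-1.08626128  1.1392904   4.1825488 ] [-8.99753515e+01 -2.34344911e-02 -8.99882614e+01]
```

Run:
```python
from h import *
import pickle
env.move_straight([.4764,-.3292,.125],rate=.15)
env.move_straight([.4764,-.25,.14],rate=.25)
env.goto([.642,-.0138,.095],[-90,0,0])
s=env.read_state(); print(s["clock"],s["opening"]*87,s["position"],s["force"],s["tool_rot"])
p=env.grab_frame("wrist"); cv2.imwrite("pics/w12.png",p["image"])
pickle.dump(p,open("w12.pkl","wb"))
p=env.grab_frame("scene"); cv2.imwrite("pics/s12.png",cv2.resize(p["image"][120:290,230:400],None,fx=3.5,fy=3.5,interpolation=2))
pickle.dump(p,open("s12.pkl","wb"))
```

```text
30.2083 12.749823921455842 [ 0.64159725 -0.01499871  0.09449551] [-0.35172983 -0.55695435 -0.82070521] [-9.00209691e+01  7.03209426e-02 -1.36481966e-01]
```

View pics/w12.png

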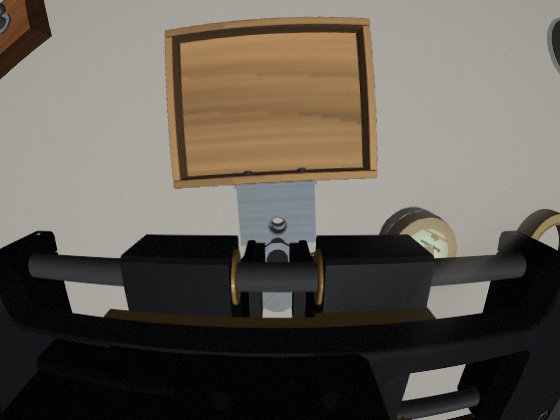

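View pics/s12.png

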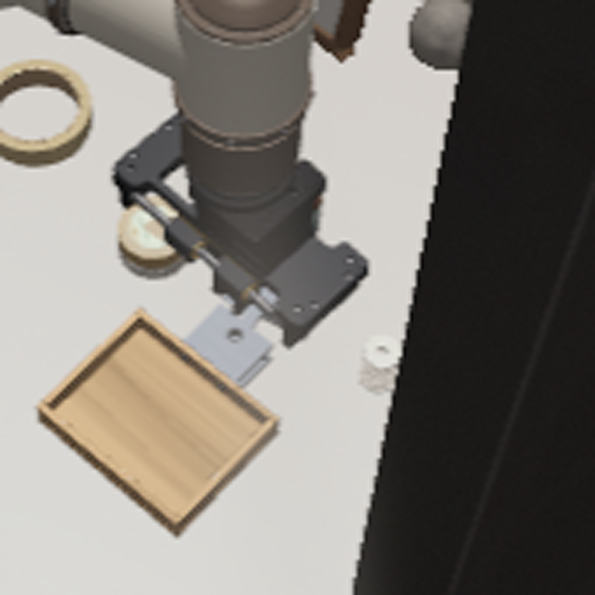

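Run:
```python
from h import *
import pickle
p=pickle.load(open("w12.pkl","rb"))
cv2.imwrite("pics/w12c.png",cv2.resize(p["image"][200:320,220:340],None,fx=5,fy=5,interpolation=2))
print(at(p,278.5,223,.028,True))
T=np.array([.6416,-.0150,.0945]); 
for dz in (-.0335,-.0285,-.0075,0): print(dz,proj(p,T+[0,0,dz],True))
```

```text
[ 0.63973318 -0.0129306   0.028     ]
-0.0335 [[275.49924355 239.8126933 ]]
-0.0285 [[275.46763393 242.37683285]]
-0.0075 [[275.31758763 254.59351282]]
0 [[275.25612091 259.61985371]]
```

View pics/w12c.png

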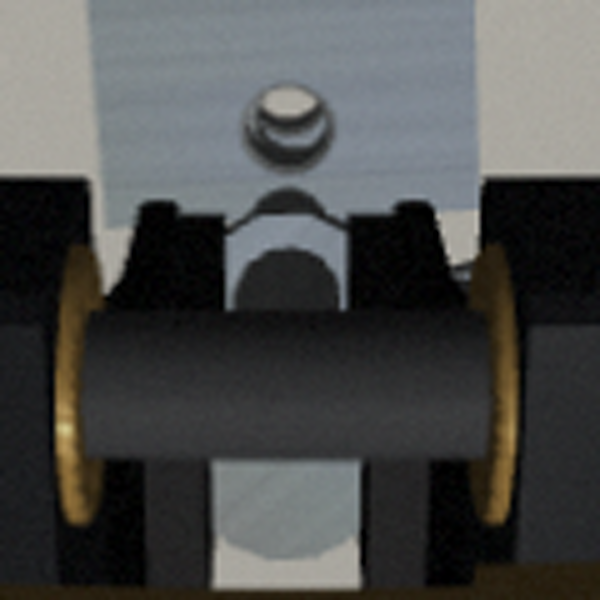

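```bash
cat > ov.py <<'E'
from h import *
import pickle,sys
p=pickle.load(open("w12.pkl","rb")); T=np.array([.6416,-.0150,.0945])
t=np.linspace(0,2*np.pi,73)
ims=[]
for dx,dy in ((0,0),(0,.0015),(.002,.0015),(-.002,.0015)):
    a=cv2.resize(p["image"][200:280,235:315],None,fx=5,fy=5,interpolation=2)
    for r,dz,c in ((.010,-.0045,(0,0,255)),(.006,-.0045,(255,0,255)),(.003,-.0335,(0,255,0)),(.005,-.0285,(0,255,255)),(.008,.0385,(255,255,0))):
        X=np.c_[T[0]+dx+r*np.cos(t),T[1]+dy+r*np.sin(t),np.full(73,T[2]+dz)]
        q=((proj(p,X,True)-[235,200]+.5)*5-.5).round().astype(int)
        cv2.polylines(a,[q],True,c,1)
    ims.append(a)
cv2.imwrite("pics/ov.png",cv2.resize(np.vstack([np.hstack(ims[:2]),np.hstack(ims[2:])]),(600,600)) if 0 else np.vstack([np.hstack(ims[:2]),np.hstack(ims[2:])])[:600])
cv2.imwrite("pics/ov.png",cv2.resize(np.vstack([np.hstack(ims[:2]),np.hstack(ims[2:])]),(600,600),interpolation=cv2.INTER_AREA))
E
python3 ov.py
```

```text
(no output)
```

View pics/ov.png

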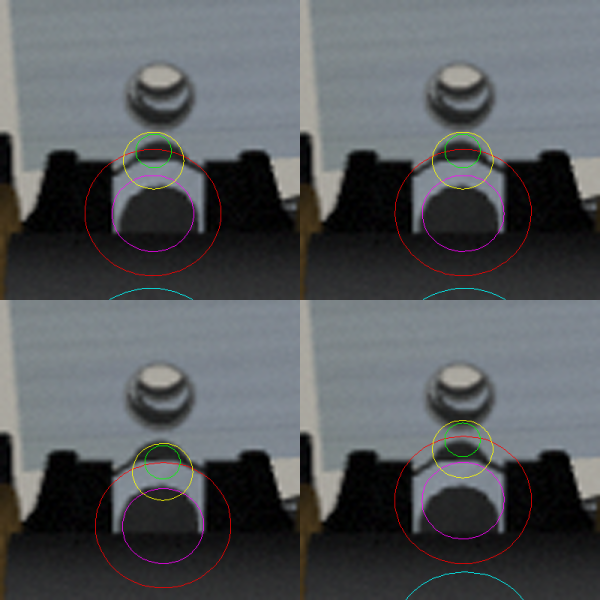

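Run:
```python
from h import *
import pickle
env.move_straight([.6400,-.0142,.068],rotation=[-90,0,0],rate=.08)
s=env.read_state(); print(s["clock"],s["position"],s["force"])
p=env.grab_frame("wrist"); pickle.dump(p,open("w13.pkl","wb")); cv2.imwrite("pics/w13c.png",cv2.resize(p["image"][190:310,220:340],None,fx=5,fy=5,interpolation=2))
print("hole?",[ (np.round(e["xyz"],4).tolist(),round(e["score"],2)) for e in env.search_frame(p,"tray_hole")[:2]])
```

```text
30.8 [ 0.63989823 -0.01449505  0.0677228 ] [0.14725339 0.32891246 0.5278848 ]
hole? [([0.5574, -0.0171, 0.0054], 0.67)]
```

View pics/w13c.png

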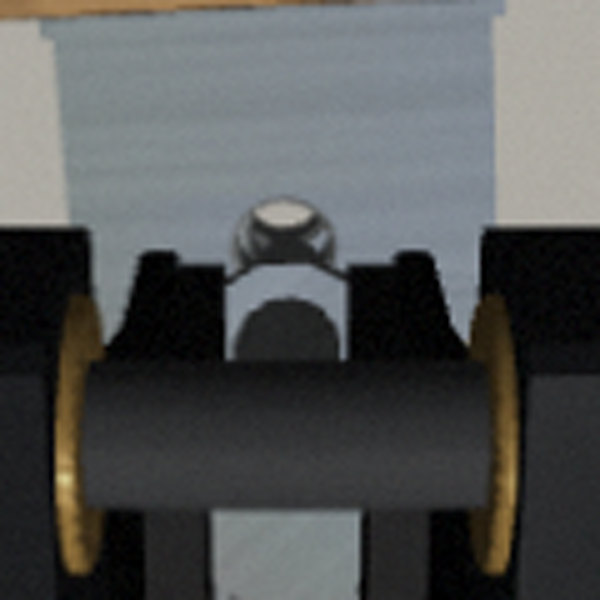

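Run:
```python
from h import *
r=env.move_straight([.6400,-.0144,.0355],rotation=[-90,0,0],rate=.04,force_limit=8)
s=env.read_state(); print(r,s["clock"],s["position"],s["force"],s["opening"]*87)
p=env.grab_frame("wrist");  cv2.imwrite("pics/w14c.png",cv2.resize(p["image"][190:310,220:340],None,fx=5,fy=5,interpolation=2))
```

```text
False 31.8667 [ 0.64029001 -0.01437199  0.03569551] [ 0.60177578 -0.59510768 -0.40387308] 12.755823528929898
```

View pics/w14c.png

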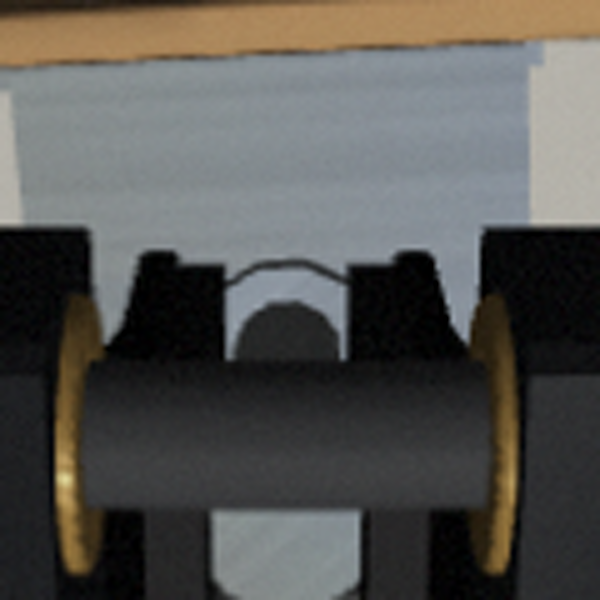

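Run:
```python
from h import *
r=env.move_straight([.6400,-.0144,.031],rotation=[-90,0,0],rate=.02,force_limit=6)
s=env.read_state(); print(r,s["clock"],s["position"],s["force"])
env.gripper_to(.4)
s=env.read_state(); print(s["clock"],s["position"],s["force"],s["opening"])
q=s["position"]
env.move_straight([q[0],q[1],.125],rate=.15)
env.goto([.585,-.0144,.15],[-90,0,180]) if 0 else env.move_straight([.72,-.0144,.17],rate=.2)
print(env.read_state()["clock"])
for n in ("wrist","top","scene"):
    p=env.grab_frame(n); a=p["image"]
    if n=="top": a=cv2.resize(a[150:290,230:400],None,fx=4,fy=4,interpolation=2)
    if n=="scene": a=cv2.resize(a[130:300,220:370],None,fx=3.5,fy=3.5,interpolation=2)
    cv2.imwrite(f"pics/{n}15.png",a)
    if n=="wrist":
        import pickle; pickle.dump(p,open("w15.pkl","wb"))
```

```text
True 32.125 [ 0.64107673 -0.01440609  0.03557987] [-1.46390183  0.41828324  4.42608376]
32.825 [ 0.64104721 -0.01440162  0.03472635] [-0.04190102 -0.01279463 -0.06671112] 0.398166796887855
34.1833
```

View pics/wrist15.png

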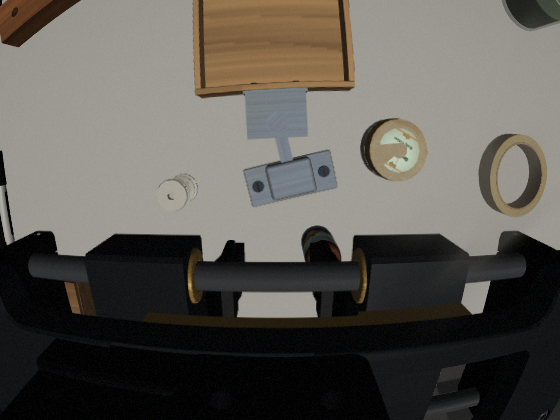

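View pics/scene15.png

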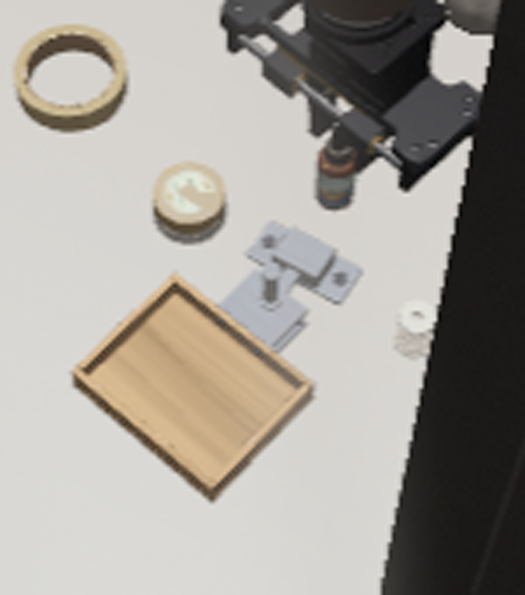

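View pics/top15.png

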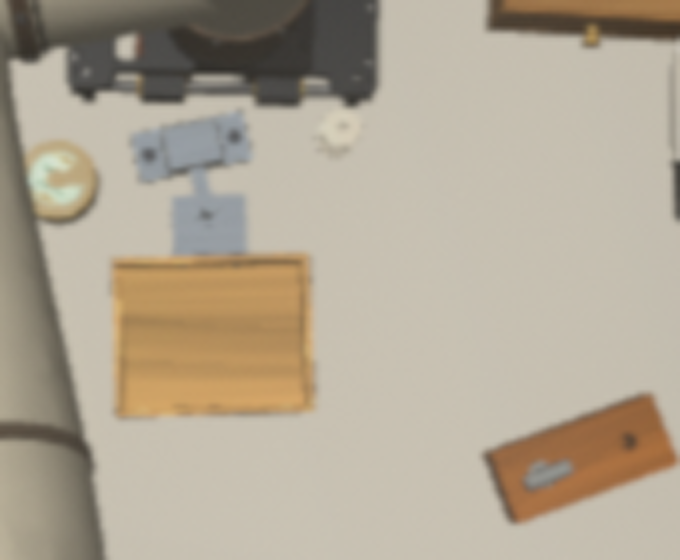

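Run:
```python
from h import *
import pickle
p=pickle.load(open("w15.pkl","rb")); a=p["image"]
t=np.linspace(0,2*np.pi,73)
c=cv2.resize(a[80:150,235:320],None,fx=7,fy=7,interpolation=2); b=c.copy()
for r,z,col in ((.008,.074,(0,0,255)),(.010,.031,(0,255,0))):
    X=np.c_[.6415+r*np.cos(t),-.0138+r*np.sin(t),np.full(73,z)]
    q=((proj(p,X,True)-[235,80]+.5)*7-.5).astype(int); cv2.polylines(b,[q],True,col,1)
s=pickle.load(open("s12.pkl","rb"))
cv2.imwrite("pics/z15.png",cv2.resize(np.hstack([c,b]),(800,330)))
p=env.grab_frame("scene"); X=lambda z:proj(p,np.array([[.6415,-.0138,z]]))[0]; print(X(.031),X(.074))
c=cv2.resize(p["image"][185:245,270:330],None,fx=10,fy=10,interpolation=2)
for r,z,col in ((.008,.074,(0,0,255)),(.010,.031,(0,255,0))):
    Y=np.c_[.6415+r*np.cos(t),-.0138+r*np.sin(t),np.full(73,z)]
    q=((proj(p,Y)-[270,185]+.5)*10-.5).astype(int); cv2.polylines(c,[q],True,col,1)
cv2.imwrite("pics/zs15.png",c)
```

```text
[296.30961225 214.5055699 ] [296.49548012 206.91523021]
```

View pics/z15.png

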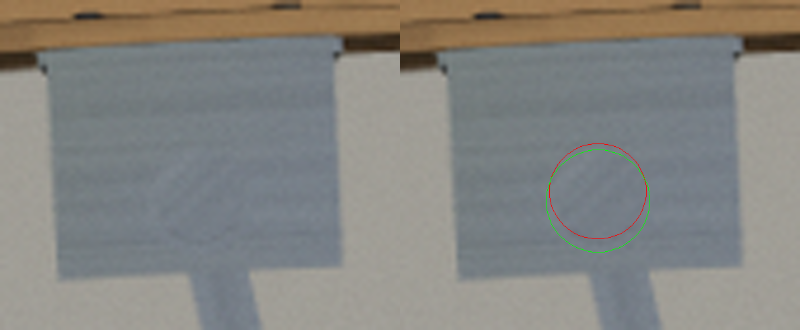

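View pics/zs15.png

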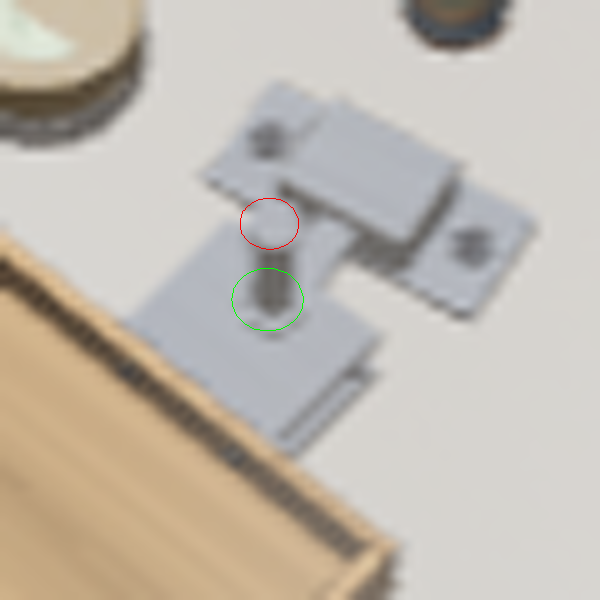

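Run:
```python
from h import *
s=env.read_state(); print(s["clock"],s["force"],s["qvel"])
env.close_job()
```

```text
34.3833 [ 0.63392776 -0.15878677 -0.11352054] [ 0.06289886 -0.22201974  0.64908838  0.09586656  0.01546538  0.05100897]
the job is handed in; nothing more can be done
```

The tray is on its hinge with the long pin threaded upright through the holes. I handed the job in at 34.4 s, under the 51 s limit.

**How it went:**
- **Tray:** I slid it by gripping its rear wall. That grip bound up short of the bracket, pressing the tray onto the worktop with about 25 N. I let go, nudged the tray into line with its side wall, and pulled it home by the front wall until the force limit of 18 N stopped it. The measured tray hole was then within about 1 mm of the bracket hole.
- **Pin:** I took it from the block, lined it up with the wrist camera and lowered it without resistance.

**Last checks:**
- **Pin home:** The flange met the fork with the tip about 2 mm above the worktop, worked out from the grip height; that is the home height. The button and flange sit at the expected heights in the scene camera, to about 1 pixel. A gap under the flange of less than about 1 mm would not show in the pictures, and I did not press on the pin top to rule it out.
- **Surroundings:** The short pin is still in the block. The thread reel, wax pot, dropper and tape look undisturbed. I did not check the candle jar closely at the end, but nothing worked near it.
- **Robot:** The gripper is clear of everything.

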